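# Raise a sample bottle on the cam lift and hold it for the level check

## Task

Stand the orange-capped bottle upright in the middle of the station's round lift pad while the lift is down, and let go of it. Then swing the red cam lever up by its handle until the pad is at its highest point, and finish while still holding the lever there: it springs back if released. Leave the white-capped bottles and the steel bowl where they are, and do not tip the sample over.

Things in the scene. Friction and masses are not known exactly. Their poses are not given: they have to be found in the camera images.
- sample_center (a point): centre (45 mm above the base) of the sample bottle: pale blue, round, 90 mm tall, body 60 mm across at 25 mm above the base, flat base 48 mm across, orange cap 28 mm across from 66 to 90 mm above the base; about 0.13 kg, loose, stands on the table. The cap is easily gripped from above
- sample: the same bottle, origin at the centre of its underside, z up along its axis
- bottle_a: bystander: same blue bottle with a white cap, origin at the centre of its underside
- bottle_b: bystander: same blue bottle with a white cap, origin at the centre of its underside
- bowl: bystander: empty steel bowl 140 mm across and 60 mm high, origin at the centre of its underside
- station: fixed level-check station. Origin on the table directly under the pad's centre; z up. Base plate 12 mm high, x -100 to 110, y -70 to 60 mm. The round pad is over the origin; a sensor post with a yellow head (34 mm wide, top 173 mm above the table) stands at x = +88 mm, y = 0 (carry the bottle clear of it); the cam lever is on the -y side. The lever's pivot axis is parallel to y, through x = 0, 42 mm above the table; the lever swings in the station's x-z plane
- pad: round steel lift pad with black rubber face, 80 mm across; origin at the centre of its top face, 82 mm above the table when down; rises straight up by about 21 mm at most (102.8 mm above the table), driven by the cam lever only
- cam_lever (a joint): cam lever angle, rad: 0 at rest (lever pointing to the station's -x, 0.17 rad above level), grows as it swings up; at 1.40 it stands straight up and the pad is at its highest; beyond that (to 2.2, leaning to +x) the pad sinks again. A spring drives it back to 0 with about 5 N at the handle at rest and 7 N when upright
- handle: red round handle of the cam lever, a sleeve 16 mm thick and 66 mm long lying along the station's y, free to spin about its own axis; origin at its centre, 100 mm from the lever's pivot axis and at y = -112 mm in the station's frame (its inner end meets the red lever arm, its outer end has a black cap 21 mm across). Can be gripped from above across its thickness; 59 mm above the table at rest, 142 mm when upright
Things that resemble listed ones, but are neither listed nor needed, are in the scene too. Leave any pink or purple look-alike of the sample alone.

How it is judged:
By the outcome, as a careful person would: the job done as asked, in the order asked, and still so for the second after the job is handed in, while the arm keeps its last pose, push and grip.
It also fails if it takes over 48 s, if anything falls off the work surface, if the arm or the gripper's body presses on something with over 40 N, if the wrist force passes 120 N, or if a joint passes its speed limit or range.

## Robot

A 6-joint arm with a two-finger parallel gripper is mounted at the origin on the work surface. World frame = base frame: x ahead of the robot, y to its left, z up, the work surface at z = 0. Lengths are in m, angles in rad, forces in N, time in s.
With the tool pointing down it reaches from about 0.35 to 0.775 m from the base axis. Payload 7.3 kg.
Tool frame: the origin (TCP) lies at the very end of the fingers, on their centre line; the grasp point (between the pads) lies 19 mm behind it; z points along the fingers, x is the direction in which the jaws open and shut, and the axes are right-handed (so a half turn about z gives the same grasp; the last joint's range is limited). The gripper opens to 92 mm and grips with 3 to 60 N. Pads are 19 mm wide; open, the fingers measure 130 mm over their backs; the gripper's body (75 mm by 190 mm) begins 47 mm behind the grasp point.
Start: joints at [0.983, 0.342, 1.524, -0, 1.275, -0.146], TCP at [0.224, 0.475, 0.227] pointing down, gripper open.
Joint ranges: [-2.53, 2.53], [-0.77, 2.02], [0.04, 2.7], [-1, 4.14], [0.28, 2.66], [-3.11, 3.11]. Speed limits (rad/s): [2.57, 2.57, 3.14, 3.14, 3.14, 3.14].

## Interface

Orientations are given as [roll, pitch, yaw] about the fixed x, y, z axes, in that order (R = Rz(yaw) Ry(pitch) Rx(roll)).
In Python, from cell import robot, read_camera, nets gives the robot as it stands. The module is installed in compiled form; this text tells all that it offers.
- The arm moves only by the tool carry_out, never from a script. Its arguments are lists of equal length, an entry for each row: "translation": the shift along the tool's x, y, z in m, a list of three; "turn": the turn, a rotation vector about the tool's x, y, z in rad, a list of three; "gripper": the gripper's target within -1 to 1 (shut at 1, half-way at 0, fully open at -1). A call has 1 to 10 rows; each row shifts and turns the commanded pose from where the row before left it, along the tool's axes as they then stand; what a row does not reach is not made up. A row lasts 1/10 s, in which the tool goes at most 50 mm and 8.59 degrees, less where a joint would pass 70% of its speed; a pose out of reach is approached as far as the arm can. A call with a gripper value outside its range is refused whole. The fingers move at their own pace and stop on an object; "squeeze" is the grip in N (left out, the last holds). Time passes only in rows, so rows that do not move let the fingers close. It gives the time, the measured TCP pose, the force and the opening at its end, in the units of the state.
- robot.observe(): the state, without advancing time (a new reading comes with each control period).
- read_camera(name): name is "side" or "top" or "wrist"; returns a dict with "img" (384x512x3 uint8, red, green, blue), "fx", "fy", "cx", "cy" (pixels), "world_from_camera" (4x4, takes a point from camera to world coordinates). Camera axes: x right, y down, z forward; pixel columns grow to the right and rows downward; lengths in m; the calibration is good to about 2 mm. The wrist camera is an equidistant fisheye: a pixel r from the principal point sees the ray r / f radians off the axis. A picture is of the moment at which its call begins. There is no depth.
- robot.hand_in(): hands the job in, once; it reports no verdict.
Trained networks look in a picture, given as the dict that the camera call returned (one of the last four; its "shot" number tells which), for a name from the list of things; names that differ only in an ending like _2 or _b are one class to them, and where a whole thing is asked for, a point or a joint stands for the part that bears it (a point fixed in the world has none). Each returns a list of dicts, best first, with "score" (0 to 1); they miss things now and then, are a little off and sometimes report something else, mostly with a low value. They report only what shows in the picture. A call takes as long as a camera call. They do not tell look-alikes from the thing itself.
- nets.regions_of(picture, name): "region" (384x512 bool, what is visible of it) and "pixel" ([column, row] in pixels, amid what is visible of it).
- nets.tip_of(picture, name): "pixel" ([column, row] in pixels: a listed point, or the origin of a listed thing).
The state is a dict: "time": time; "qpos": joint angles; "qvel": joint speeds; "joint_efforts": joint torques, N m; "tool_pos": TCP position; "tool_rot": TCP orientation; "contact_force": force on the tool from outside, world axes, zero at the start; "torque": the same for the moment, N m; "opening": finger opening in m.
Only numpy, scipy, OpenCV 4.12 (cv2) and the standard library are available. Lean on these libraries where they do the work, as an engineer would, in place of code of your own. Each camera call takes 0.05 s, during which the arm holds its last target. There are 200 camera calls.

## Working session

There is one attempt and no reset: what is moved stays moved. The work goes in short steps, Python scripts to look and compute and a tool call to move; the robot and the scene stay as the last step left them, time stands still between calls to the robot, and variables do not carry over. Pictures are saved under pics/ and viewed, about 8 in all and at most 12, crops included, and the job is handed in when it is done.

Besides the shell and the picture viewer there is one more tool, called after ">>>" by a JSON object that holds its "name" and its "arguments", one argument or row to a line. carry_out: Moves the arm, as the interface text tells. Its arguments: {"type":"object","properties":{"translation":{"type":"array","items":{"type":"array","items":{"type":"number"}}},"turn":{"type":"array","items":{"type":"array","items":{"type":"number"}}},"gripper":{"type":"array","items":{"type":"number"}},"squeeze":{"type":"number"}},"required":["translation","turn","gripper"]}

```bash
mkdir -p pics
cat > h.py <<'E'
import numpy as np, cv2
from cell import robot, read_camera, nets
def ray(p,px):
    T=np.array(p["world_from_camera"]);d=np.array([(px[0]-p["cx"])/p["fx"],(px[1]-p["cy"])/p["fy"],1.])
    return T[:3,3],T[:3,:3]@d
def onz(p,px,z):
    o,d=ray(p,px);return (o+d*(z-o[2])/d[2]).round(4)
def tri(p1,x1,p2,x2):
    A=np.zeros((3,3));b=np.zeros(3)
    for o,d in (ray(p1,x1),ray(p2,x2)):
        d=d/np.linalg.norm(d);M=np.eye(3)-np.outer(d,d);A+=M;b+=M@o
    return np.linalg.solve(A,b).round(4)
def save(p,n): cv2.imwrite("pics/"+n+".png",p["img"][:,:,::-1])
E
python3 - <<'E'
from h import *
s=read_camera("side");t=read_camera("top")
cv2.imwrite("pics/a.png",np.vstack([s["img"],t["img"]])[:,:,::-1])
save(s,"s");save(t,"t")
Z=dict(sample_center=.045,sample=0,bottle_a=0,bowl=0,station=0,pad=.082,handle=.059)
for n,z in Z.items():
    for c,p in(("side",s),("top",t)):
        for r in nets.tip_of(p,n)[:6]:
            print(n,c,round(r["score"],2),np.round(r["pixel"]),onz(p,r["pixel"],z))
o=robot.observe();print(o["time"],o["tool_pos"],o["tool_rot"],o["contact_force"])
for p in(s,t): print(np.round(p["world_from_camera"],3))
E
```

```text
sample_center side 0.97 [217. 186.] [0.4816 0.1691 0.045 ]
sample_center side 0.86 [178. 214.] [0.3618 0.1589 0.045 ]
sample_center side 0.83 [255. 213.] [0.501  0.0476 0.045 ]
sample_center top 0.98 [209. 204.] [0.4761 0.1652 0.045 ]
sample_center top 0.71 [210. 250.] [0.3643 0.1614 0.045 ]
sample_center top 0.64 [252. 194.] [0.5008 0.0594 0.045 ]
sample side 0.89 [218. 203.] [0.4705 0.1568 0.    ]
sample side 0.84 [182. 224.] [0.3658 0.1574 0.    ]
sample side 0.62 [252. 221.] [0.5019 0.0592 0.    ]
sample top 0.95 [252. 195.] [0.5051 0.0594 0.    ]
sample top 0.72 [212. 248.] [0.3692 0.1612 0.    ]
sample top 0.69 [211. 205.] [0.4797 0.1635 0.    ]
bottle_a side 0.77 [243. 158.] [0.6162 0.2382 0.    ]
bottle_a side 0.7 [182. 172.] [0.459  0.2999 0.    ]
bottle_a top 0.87 [178. 157.] [0.6045 0.251  0.    ]
bottle_a top 0.72 [152. 214.] [0.459  0.3146 0.    ]
bowl side 0.7 [227. 118.] [0.6836 0.4005 0.    ]
bowl side 0.66 [217. 202.] [0.4708 0.1602 0.    ]
bowl top 0.71 [126. 128.] [0.6847 0.3863 0.    ]
bowl top 0.34 [154. 212.] [0.463  0.3097 0.    ]
station side 0.65 [320. 248.] [ 0.5727 -0.0997 -0.    ]
station top 0.93 [316. 167.] [ 0.5755 -0.1093  0.    ]
pad side 0.66 [323. 227.] [ 0.5739 -0.0944  0.082 ]
pad top 0.82 [316. 162.] [ 0.5725 -0.094   0.082 ]
handle side 0.66 [318. 250.] [ 0.536  -0.1216  0.059 ]
handle top 0.63 [369. 194.] [ 0.4962 -0.2264  0.059 ]
0.8 [0.22444542 0.4746318  0.22674703] [ 3.14157158e+00 -1.10568333e-04  1.12903382e+00] [ 0.21098283 -0.46797644 -1.02793895]
[[ 0.772 -0.5    0.393  0.162]
 [-0.636 -0.605  0.48  -0.367]
 [-0.002 -0.62  -0.785  0.781]
 [ 0.     0.     0.     1.   ]]
[[-0.013 -0.988  0.152  0.365]
 [-1.     0.009 -0.025  0.072]
 [ 0.023 -0.152 -0.988  1.005]
 [ 0.     0.     0.     1.   ]]
```

View pics/t.png

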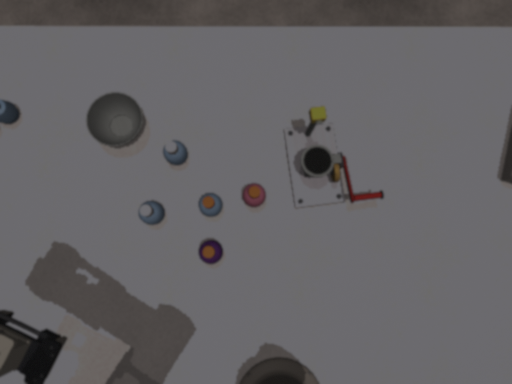

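View pics/s.png

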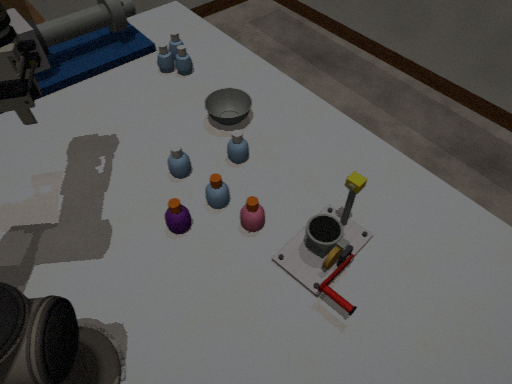

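The top view shows the sample (orange cap, blue body) at (209,204), with the pink look-alike at (254,193) and the purple one at (210,250). The pad is at (316,162), the yellow head at (318,113) and the red handle runs from (352,198) to (382,195). The side view agrees: sample (217,186), pad (323,230), handle (320,288) to (353,308). Next I'll refine these by colour.

Run:
```python
from h import *
s=cv2.imread("pics/s.png");t=cv2.imread("pics/t.png")
ps=read_camera("side");pt=read_camera("top")
def blobs(p,lo,hi,ms=90,mv=50):
    h=cv2.cvtColor(p["img"],cv2.COLOR_RGB2HSV)
    m=cv2.inRange(h,(lo,ms,mv),(hi,255,255))
    if lo==0: m|=cv2.inRange(h,(174,ms,mv),(180,255,255))
    n,l,st,c=cv2.connectedComponentsWithStats(m)
    return [(st[i,4],c[i].round(1),l==i) for i in range(1,n) if st[i,4]>15]
for name,lo,hi,ms in(("orange",6,16,150),("yellow",22,34,120),("red",0,5,150)):
  for c,p in(("s",ps),("t",pt)):
    for a,ce,m in blobs(p,lo,hi,ms): 
        x=cv2.boundingRect(m.astype(np.uint8)); print(name,c,a,ce,x)
for c,p in(("s",ps),("t",pt)):
    big=cv2.resize(p["img"][90:330,190:400] if c=="t" else p["img"][150:350,190:400],None,fx=3,fy=3,interpolation=cv2.INTER_CUBIC)
    big=np.clip(big.astype(float)*1.6,0,255).astype(np.uint8)
    if c=="t": big=big[:500]
    cv2.imwrite(f"pics/z{c}.png",big[:600,:,::-1])
for n in("pad","handle","station"):
    for r in (nets.tip_of(ps,n)[:1],nets.tip_of(pt,n)[:1]):print(n,r[0]["pixel"],r[0]["score"]) if r else print(n,"none")
```

```text
orange s 125 [215.3 180.3] (210, 174, 11, 14)
orange s 143 [251.8 203.7] (247, 196, 11, 16)
orange s 143 [173.9 205.4] (168, 198, 12, 16)
orange t 89 [253.6 191.7] (249, 187, 10, 11)
orange t 71 [208.1 201.8] (204, 197, 9, 10)
orange t 90 [208.3 251.4] (203, 247, 11, 10)
yellow s 259 [356.1 181.3] (345, 172, 22, 22)
yellow t 175 [317.4 113.7] (310, 107, 16, 15)
red s 432 [336.7 287.9] (319, 254, 35, 58)
red t 169 [361.1 192. ] (344, 165, 38, 36)
pad [321.1, 225.5] 0.86
pad [316.2, 162.2] 0.77
handle [337.3, 298.1] 0.72
handle [368.1, 193.9] 0.52
station [319.3, 247.6] 0.8
station [312.9, 167.9] 0.79
```

View pics/zt.png

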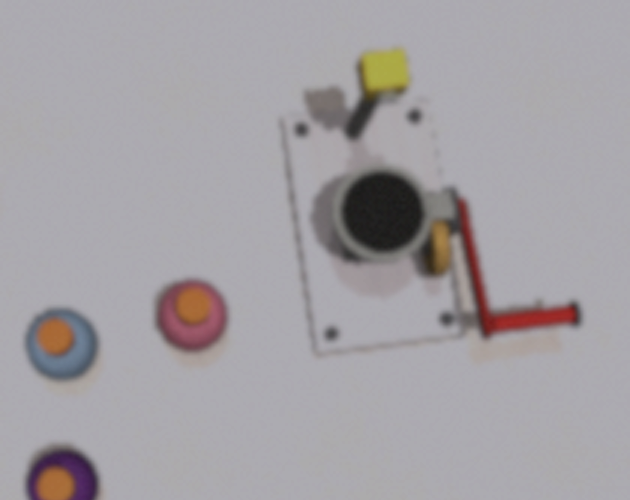

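View pics/zs.png

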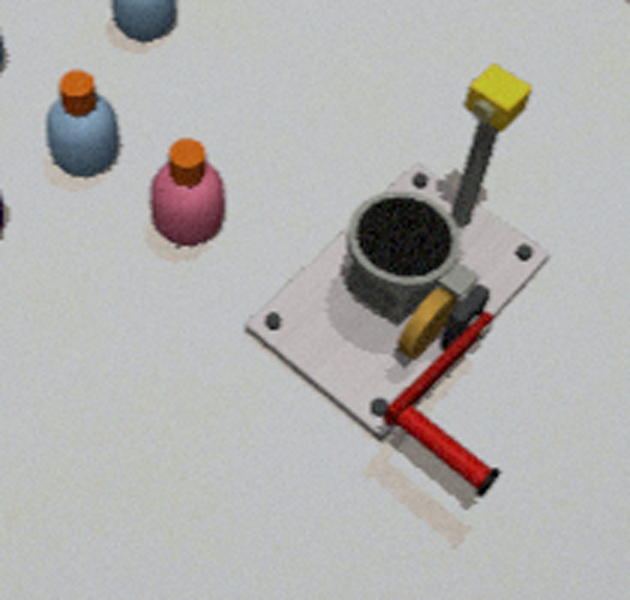

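The crops show four base-plate bolts in each view (top crop (302,129), (414,117), (332,334), (447,319)). The pad face is at (383,211) in the top crop and (405,237) in the side crop. The handle centre is at (531,319) in the top crop and (443,446) in the side crop.

Run:
```python
from h import *
ps=read_camera("side");pt=read_camera("top")
T=lambda a:(np.array(a)+1)/3-.5+[190,90]
S=lambda a:(np.array(a)+1)/3-.5+[190,150]
B=[((302,129),(420,180)),((414,117),(524,252)),((332,334),(273,320)),((447,319),(379,407))]
for a,b in B: print("bolt",tri(pt,T(a),ps,S(b)),onz(pt,T(a),.014),onz(ps,S(b),.014))
for n,a,b,z in(("pad",(383,211),(405,237),.082),("handle",(531,319),(443,446),.059)):
    print(n,tri(pt,T(a),ps,S(b)),onz(pt,T(a),z),onz(ps,S(b),z))
print("capmid",tri(pt,[208.1,201.8],ps,[215.3,180.3]),onz(pt,[208.1,201.8],.088),onz(ps,[215.3,180.3],.08),onz(ps,S((77,80)),.09))
print("yellow",tri(pt,[317.4,113.7],ps,[356.1,181.3]),onz(pt,[317.4,113.7],.171))
```

```text
bolt [ 0.6648 -0.0429  0.0111] [ 0.6647 -0.043   0.014 ] [ 0.6621 -0.0438  0.014 ]
bolt [ 0.6762 -0.142   0.0104] [ 0.675  -0.1412  0.014 ] [ 0.6737 -0.1431  0.014 ]
bolt [ 0.4851 -0.0639  0.0127] [ 0.4852 -0.0639  0.014 ] [ 0.4843 -0.0644  0.014 ]
bolt [ 0.4973 -0.163   0.01  ] [ 0.497  -0.1622  0.014 ] [ 0.4953 -0.1639  0.014 ]
pad [ 0.5764 -0.0991  0.077 ] [ 0.5758 -0.0985  0.082 ] [ 0.5729 -0.1008  0.082 ]
handle [ 0.4905 -0.2212  0.0551] [ 0.4904 -0.2202  0.059 ] [ 0.4884 -0.2217  0.059 ]
capmid [0.4776 0.1645 0.074 ] [0.4768 0.1627 0.088 ] [0.474  0.1604 0.08  ] [0.4768 0.1621 0.09  ]
yellow [ 0.665  -0.0879  0.1578] [ 0.6607 -0.0857  0.171 ]
```

>>> {"name": "carry_out", "arguments": {
  "translation": [
    [0,0,0],
    [0,0,0],
    [0,0,0],
    [0,0,0],
    [-0.034,0.0214,0],
    [-0.034,0.0214,0],
    [-0.034,0.0214,0],
    [-0.034,0.0214,0],
    [-0.034,0.0214,0],
    [-0.034,0.0214,0]
  ],
  "turn": [
    [0,0,-0.14],
    [0,0,-0.14],
    [0,0,-0.14],
    [0,0,-0.139],
    [0,0,0],
    [0,0,0],
    [0,0,0],
    [0,0,0],
    [0,0,0],
    [0,0,0]
  ],
  "gripper": [-0.3,-0.3,-0.3,-0.3,-0.3,-0.3,-0.3,-0.3,-0.3,-0.3]
}}

```text
time: 2.3
tool_pos: [0.3767, 0.2857, 0.2269]
tool_rot: [3.141, -0.0, 1.688]
contact_force: [-0.8, -0.1, -0.2]
opening: 0.0598
```

>>> {"name": "carry_out", "arguments": {
  "translation": [
    [-0.034,0.0214,0],
    [-0.034,0.0214,0],
    [-0.034,0.0214,0],
    [-0.034,0.0214,0],
    [0,0,0.03],
    [0,0,0.03],
    [0,0,0],
    [0,0,0],
    [0,0,0]
  ],
  "turn": [
    [0,0,0],
    [0,0,0],
    [0,0,0],
    [0,0,0],
    [0,0,0],
    [0,0,0],
    [0,0,0],
    [0,0,0],
    [0,0,0]
  ],
  "gripper": [-0.3,-0.3,-0.3,-0.3,-0.3,-0.3,-0.3,-0.3,-0.3]
}}

```text
time: 3.2
tool_pos: [0.4776, 0.1624, 0.1684]
tool_rot: [3.139, -0.0, 1.689]
contact_force: [-0.3, -0.5, 0.1]
opening: 0.0594
```

Run:
```python
from h import *
w=read_camera("wrist");save(w,"w1")
o=robot.observe();print(o["time"],o["tool_pos"].round(4) if hasattr(o["tool_pos"],"round") else o["tool_pos"],o["tool_rot"],o["opening"])
# project cap top expected pos & recover from orange blobs
T=np.array(w["world_from_camera"])
h=cv2.cvtColor(w["img"],cv2.COLOR_RGB2HSV);m=cv2.inRange(h,(5,140,50),(17,255,255))
n,l,st,c=cv2.connectedComponentsWithStats(m)
for i in range(1,n):
    if st[i,4]<30: continue
    v=c[i]-[w["cx"],w["cy"]];r=np.hypot(*v);th=r/w["fx"]
    d=T[:3,:3]@np.array([*(v/r*np.sin(th)),np.cos(th)])
    print(st[i],c[i].round(1),(T[:3,3]+d*(.09-T[2,3])/d[2]).round(4))
```

```text
3.25 [0.4776 0.1624 0.1684] [ 3.13842063e+00 -2.11058813e-04  1.68864162e+00] 0.05987590893623168
[255  42  33  34 867] [270.7  58.6] [0.3603 0.1616 0.09  ]
[240 181  31  31 745] [254.9 196.5] [0.4732 0.1625 0.09  ]
[121 187  33  35 821] [137.2 204.1] [0.4926 0.0594 0.09  ]
[  0 354  10  12  48] [  3.2 359.4] [ 0.8476 -0.2625  0.09  ]
```

View pics/w1.png

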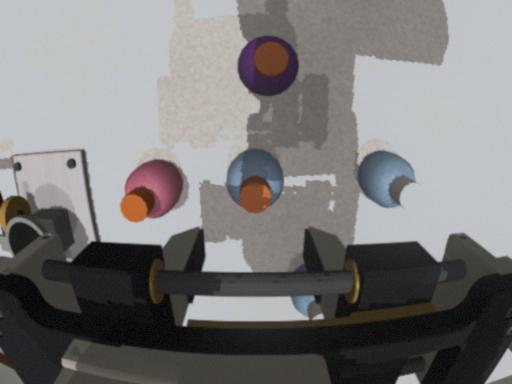

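The wrist view shows the orange cap of the sample at (255,197), centred between the fingers, with pink at (136,207) and purple at (271,58) clear. I'll descend, grip and lift.

>>> {"name": "carry_out", "arguments": {
  "translation": [
    [0,-0.001,0.03],
    [0,0,0.03],
    [0,0,0.03],
    [0,0,0.014],
    [0,0,0],
    [0,0,0],
    [0,0,0],
    [0,0,0],
    [0,0,0],
    [0,0,0]
  ],
  "turn": [
    [0,0,0],
    [0,0,0],
    [0,0,0],
    [0,0,0],
    [0,0,0],
    [0,0,0],
    [0,0,0],
    [0,0,0],
    [0,0,0],
    [0,0,0]
  ],
  "gripper": [-0.3,-0.3,-0.3,-0.3,-0.3,-0.3,1,1,1,1],
  "squeeze": 20
}}

```text
time: 4.25
tool_pos: [0.476, 0.1619, 0.0632]
tool_rot: [3.141, -0.0, 1.688]
contact_force: [0.6, -0.6, -0.5]
opening: 0.0319
```

>>> {"name": "carry_out", "arguments": {
  "translation": [
    [0,0,0],
    [0,0,0],
    [0,0,0],
    [0,0,0],
    [0,0,-0.01],
    [0,0,-0.02],
    [0,0,-0.03],
    [0,0,-0.04],
    [0,0,-0.04],
    [0,0,-0.02]
  ],
  "turn": [
    [0,0,0],
    [0,0,0],
    [0,0,0],
    [0,0,0],
    [0,0,0],
    [0,0,0],
    [0,0,0],
    [0,0,0],
    [0,0,0],
    [0,0,0]
  ],
  "gripper": [1,1,1,1,1,1,1,1,1,1]
}}

```text
time: 5.25
tool_pos: [0.4766, 0.162, 0.2266]
tool_rot: [3.137, -0.0, 1.688]
contact_force: [0.4, 0.6, -2.3]
opening: 0.0275
```

>>> {"name": "carry_out", "arguments": {
  "translation": [
    [-0.015,0.004,0],
    [-0.03,0.0074,0],
    [-0.035,0.0086,0],
    [-0.035,0.0086,0],
    [-0.035,0.0086,0],
    [-0.035,0.0086,0],
    [-0.035,0.0086,0],
    [-0.03,0.0074,0],
    [-0.0207,0.005,0],
    [0,0,0]
  ],
  "turn": [
    [0,0,0],
    [0,0,0],
    [0,0,0],
    [0,0,0],
    [0,0,0],
    [0,0,0],
    [0,0,0],
    [0,0,0],
    [0,0,0],
    [0,0,0]
  ],
  "gripper": [1,1,1,1,1,1,1,1,1,1]
}}

```text
time: 6.25
tool_pos: [0.5739, -0.1019, 0.2224]
tool_rot: [-3.141, 0.0, 1.685]
contact_force: [0.1, -0.6, -1.4]
opening: 0.0277
```

>>> {"name": "carry_out", "arguments": {
  "translation": [
    [0,0,0.02],
    [0,0,0.02],
    [0,0,0.02],
    [0,0,0],
    [0,0,0],
    [0,0,0]
  ],
  "turn": [
    [0,0,0],
    [0,0,0],
    [0,0,0],
    [0,0,0],
    [0,0,0],
    [0,0,0]
  ],
  "gripper": [1,1,1,1,1,1]
}}

```text
time: 6.85
tool_pos: [0.5743, -0.099, 0.1641]
tool_rot: [3.14, 0.001, 1.688]
contact_force: [-0.2, -0.5, -0.9]
opening: 0.0274
```

Run:
```python
from h import *
s=read_camera("side");t=read_camera("top")
a=s["img"][130:330,220:420];b=t["img"][70:270,220:420]
im=cv2.resize(np.hstack([a,b]),None,fx=2,fy=2,interpolation=cv2.INTER_CUBIC)
cv2.imwrite("pics/c.png",np.clip(im.astype(float)*1.5,0,255).astype(np.uint8)[:,:,::-1])
o=robot.observe();print(o["time"],np.round(o["tool_pos"],4),np.round(o["contact_force"],2))
```

```text
6.95 [ 0.5743 -0.0991  0.164 ] [-0.21 -0.46 -1.4 ]
```

View pics/c.png

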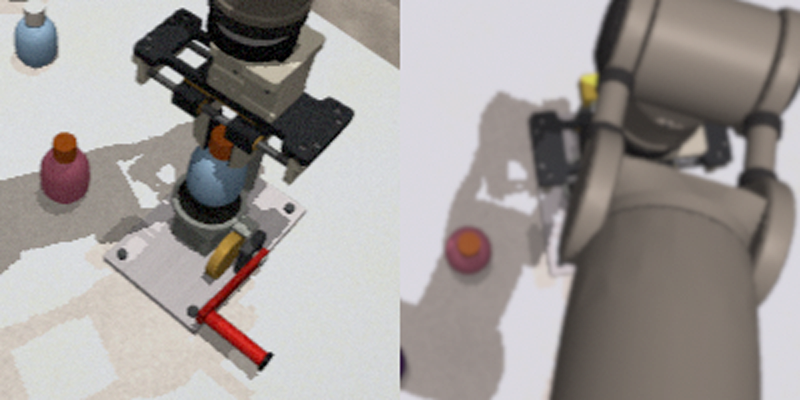

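The side crop shows the sample hanging upright over the pad, bottle at (215,175) and pad at (208,205), clear of the post. I'll lower it gently.

>>> {"name": "carry_out", "arguments": {
  "translation": [
    [0,0,0.006],
    [0,0,0.006],
    [0,0,0.003],
    [0,0,0.002],
    [0,0,0.001],
    [0,0,0.001],
    [0,0,0],
    [0,0,0]
  ],
  "turn": [
    [0,0,0],
    [0,0,0],
    [0,0,0],
    [0,0,0],
    [0,0,0],
    [0,0,0],
    [0,0,0],
    [0,0,0]
  ],
  "gripper": [1,1,1,1,1,1,1,1]
}}

```text
time: 7.75
tool_pos: [0.574, -0.099, 0.1448]
tool_rot: [3.14, 0.0, 1.688]
contact_force: [-2.7, 0.7, 4.1]
opening: 0.0274
```

>>> {"name": "carry_out", "arguments": {
  "translation": [
    [0,0,0],
    [0,0,0],
    [0,0,0],
    [0,0,0],
    [0,0,-0.005],
    [0,0,-0.02],
    [0,0,-0.03],
    [0,0,-0.03],
    [0,0,-0.025],
    [0,0,0]
  ],
  "turn": [
    [0,0,0],
    [0,0,0],
    [0,0,0],
    [0,0,0],
    [0,0,0],
    [0,0,0],
    [0,0,0],
    [0,0,0],
    [0,0,0],
    [0,0,0]
  ],
  "gripper": [-0.2,-0.2,-0.2,-0.2,-0.2,-0.2,-0.2,-0.2,-0.2,-0.2]
}}

```text
time: 8.75
tool_pos: [0.5754, -0.0996, 0.2581]
tool_rot: [3.134, 0.003, 1.688]
contact_force: [0.2, -0.2, 0.5]
opening: 0.0549
```

>>> {"name": "carry_out", "arguments": {
  "translation": [
    [-0.023,-0.0197,0],
    [-0.023,-0.0197,0],
    [-0.023,-0.0197,0],
    [-0.023,-0.0197,0],
    [-0.0228,-0.0198,0],
    [0,0,0],
    [0,0,0],
    [0,0,0],
    [0,0,0],
    [0,0,0]
  ],
  "turn": [
    [0,0,0],
    [0,0,0],
    [0,0,0],
    [0,0,0],
    [0,0,0],
    [0,0,0.14],
    [0,0,0.14],
    [0,0,0.14],
    [0,0,0.14],
    [0,0,0.14]
  ],
  "gripper": [-0.2,-0.2,-0.2,-0.2,-0.2,-0.2,-0.2,-0.2,-0.2,-0.2]
}}

```text
time: 9.75
tool_pos: [0.4889, -0.2246, 0.253]
tool_rot: [-3.14, -0.0, 0.982]
contact_force: [-0.9, 0.2, -0.5]
opening: 0.0554
```

>>> {"name": "carry_out", "arguments": {
  "translation": [
    [0,0,0],
    [0,0,0],
    [0,0,0.02],
    [0,0,0.03],
    [0,0,0.03],
    [0,0,0.03],
    [0,0,0.02],
    [0,0,0],
    [0,0,0],
    [0,0,0]
  ],
  "turn": [
    [0,0,0.14],
    [0,0,0.14],
    [0,0,0.14],
    [0,0,0.14],
    [0,0,0.14],
    [0,0,0.14],
    [0,0,0.031],
    [0,0,0],
    [0,0,0],
    [0,0,0]
  ],
  "gripper": [-0.2,-0.2,-0.2,-0.2,-0.2,-0.2,-0.2,-0.2,-0.2,-0.2]
}}

```text
time: 10.75
tool_pos: [0.4899, -0.2251, 0.1249]
tool_rot: [3.14, -0.002, 0.118]
contact_force: [-0.4, 0.1, -0.6]
opening: 0.0556
```

Run:
```python
from h import *
w=read_camera("wrist");s=read_camera("side");a=s["img"][130:330,220:420]
im=np.hstack([w["img"],cv2.resize(a,(288,288))] if 0 else [cv2.resize(w["img"],(400,300)),cv2.resize(a,(300,300),interpolation=cv2.INTER_CUBIC)])
cv2.imwrite("pics/d.png",np.clip(im.astype(float)*1.4,0,255).astype(np.uint8)[:,:,::-1])
o=robot.observe();print(o["time"],np.round(o["tool_pos"],4),np.round(o["tool_rot"],3),np.round(o["contact_force"],2),o["qpos"])
T=np.array(w["world_from_camera"])
for r in nets.tip_of(w,"handle")[:2]:
    v=np.array(r["pixel"])-[w["cx"],w["cy"]];rr=np.hypot(*v);th=rr/w["fx"]
    d=T[:3,:3]@np.array([*(v/rr*np.sin(th)),np.cos(th)])
    print(r["score"],r["pixel"],(T[:3,3]+d*(.059-T[2,3])/d[2]).round(4))
```

```text
10.85 [ 0.4899 -0.2251  0.125 ] [ 3.14e+00 -2.00e-03  1.18e-01] [-0.99  0.03 -0.62] [-5.72956279e-01  4.68362142e-01  1.63075720e+00  8.01218266e-05
  1.03993644e+00 -6.90540432e-01]
0.71 [251.6, 201.7] [ 0.4865 -0.2227  0.059 ]
```

View pics/d.png

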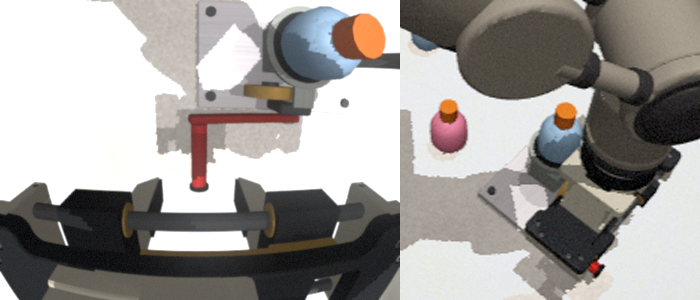

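The wrist view shows the sample upright on the pad and the handle at (199,155), centred between the fingers. I'll go down and grip it.

>>> {"name": "carry_out", "arguments": {
  "translation": [
    [0,0,0.025],
    [0,0,0.025],
    [0,0,0.025],
    [0,0,0.01],
    [0,0,0],
    [0,0,0],
    [0,0,0],
    [0,0,0],
    [0,0,0],
    [0,0,0]
  ],
  "turn": [
    [0,0,0],
    [0,0,0],
    [0,0,0],
    [0,0,0],
    [0,0,0],
    [0,0,0],
    [0,0,0],
    [0,0,0],
    [0,0,0],
    [0,0,0]
  ],
  "gripper": [-0.2,-0.2,-0.2,-0.2,-0.2,1,1,1,1,1],
  "squeeze": 35
}}

```text
time: 11.9
tool_pos: [0.4894, -0.2248, 0.0391]
tool_rot: [3.141, -0.001, 0.117]
contact_force: [0.4, -0.3, 0.1]
opening: 0.0192
```

>>> {"name": "carry_out", "arguments": {
  "translation": [
    [0,0,0],
    [0,0,0],
    [0,0,0],
    [0,0,0]
  ],
  "turn": [
    [0,0,0],
    [0,0,0],
    [0,0,0],
    [0,0,0]
  ],
  "gripper": [1,1,1,1]
}}

```text
time: 12.3
tool_pos: [0.4905, -0.2247, 0.0391]
tool_rot: [3.141, -0.003, 0.117]
contact_force: [4.2, 1.6, 0.6]
opening: 0.0151
```

Run:
```python
from h import *
o=robot.observe();print(np.round(o["tool_pos"],4),np.round(o["contact_force"],2),o["opening"])
a=np.linspace(.17,np.pi/2,21);x=-100*np.cos(a);z=100*np.sin(a)
for i in range(20): print([round((x[i+1]-x[i])/1e3,4),0,round(-(z[i+1]-z[i])/1e3,4)],end=", ")
```

```text
[ 0.4905 -0.2247  0.0391] [4.25 1.6  0.62] 0.015109944439312684
[np.float64(0.0014), 0, np.float64(-0.0069)], [np.float64(0.0019), 0, np.float64(-0.0067)], [np.float64(0.0024), 0, np.float64(-0.0066)], [np.float64(0.0028), 0, np.float64(-0.0064)], [np.float64(0.0033), 0, np.float64(-0.0062)], [np.float64(0.0037), 0, np.float64(-0.006)], [np.float64(0.0041), 0, np.float64(-0.0057)], [np.float64(0.0045), 0, np.float64(-0.0054)], [np.float64(0.0049), 0, np.float64(-0.005)], [np.float64(0.0052), 0, np.float64(-0.0047)], [np.float64(0.0055), 0, np.float64(-0.0043)], [np.float64(0.0058), 0, np.float64(-0.0039)], [np.float64(0.0061), 0, np.float64(-0.0035)], [np.float64(0.0063), 0, np.float64(-0.0031)], [np.float64(0.0065), 0, np.float64(-0.0026)], [np.float64(0.0067), 0, np.float64(-0.0022)], [np.float64(0.0068), 0, np.float64(-0.0017)], [np.float64(0.0069), 0, np.float64(-0.0012)], [np.float64(0.007), 0, np.float64(-0.0007)], [np.float64(0.007), 0, np.float64(-0.0002)],
```

>>> {"name": "carry_out", "arguments": {
  "translation": [
    [0.0014,0,-0.0069],
    [0.0019,0,-0.0067],
    [0.0024,0,-0.0066],
    [0.0028,0,-0.0064],
    [0.0033,0,-0.0062],
    [0.0037,0,-0.006],
    [0.0041,0,-0.0057],
    [0.0045,0,-0.0054],
    [0.0049,0,-0.005],
    [0.0052,0,-0.0047]
  ],
  "turn": [
    [0,0,0],
    [0,0,0],
    [0,0,0],
    [0,0,0],
    [0,0,0],
    [0,0,0],
    [0,0,0],
    [0,0,0],
    [0,0,0],
    [0,0,0]
  ],
  "gripper": [1,1,1,1,1,1,1,1,1,1]
}}

```text
time: 13.3
tool_pos: [0.523, -0.2207, 0.098]
tool_rot: [-3.141, 0.001, 0.117]
contact_force: [3.0, -2.8, -14.1]
opening: 0.015
```

>>> {"name": "carry_out", "arguments": {
  "translation": [
    [0,0,0],
    [0,0,0]
  ],
  "turn": [
    [0,0,0],
    [0,0,0]
  ],
  "gripper": [1,1]
}}

```text
time: 13.5
tool_pos: [0.5231, -0.2207, 0.098]
tool_rot: [-3.141, 0.0, 0.117]
contact_force: [3.3, -3.2, -12.4]
opening: 0.0152
```

>>> {"name": "carry_out", "arguments": {
  "translation": [
    [0.006,0,-0.0034],
    [0.0058,0,-0.0037],
    [0.0061,0,-0.0033],
    [0.0063,0,-0.0029],
    [0.0065,0,-0.0026],
    [0.0067,0,-0.0022],
    [0.0068,0,-0.0016],
    [0.0069,0,-0.0011],
    [0.007,0,-0.0007],
    [0,0,0]
  ],
  "turn": [
    [0,0,0],
    [0,0,0],
    [0,0,0],
    [0,0,0],
    [0,0,0],
    [0,0,0],
    [0,0,0],
    [0,0,0],
    [0,0,0],
    [0,0,0]
  ],
  "gripper": [1,1,1,1,1,1,1,1,1,1]
}}

```text
time: 14.5
tool_pos: [0.5802, -0.2142, 0.1218]
tool_rot: [3.141, 0.002, 0.117]
contact_force: [-6.3, -0.9, 5.5]
opening: 0.015
```

>>> {"name": "carry_out", "arguments": {
  "translation": [
    [0.007,0,-0.0002],
    [0,0,0],
    [0,0,0]
  ],
  "turn": [
    [0,0,0],
    [0,0,0],
    [0,0,0]
  ],
  "gripper": [1,1,1]
}}

```text
time: 14.8
tool_pos: [0.5868, -0.2134, 0.1222]
tool_rot: [3.141, 0.001, 0.117]
contact_force: [-6.1, -0.5, 4.6]
opening: 0.0149
```

Run:
```python
from h import *
s=read_camera("side");w=read_camera("wrist")
im=np.hstack([cv2.resize(s["img"][130:320,220:410],(400,400),interpolation=cv2.INTER_CUBIC),cv2.resize(w["img"],(400,300))[0:300]] if 0 else [cv2.resize(s["img"][130:320,220:410],(400,400),interpolation=cv2.INTER_CUBIC),cv2.resize(w["img"][:,56:440],(400,400))])
cv2.imwrite("pics/e.png",np.clip(im.astype(float)*1.4,0,255).astype(np.uint8)[:,:,::-1])
o=robot.observe();print(o["time"],np.round(o["tool_pos"],4),np.round(o["tool_rot"],3),np.round(o["contact_force"],2),o["opening"])
for n in("pad","sample","handle"):
    for r in nets.tip_of(s,n)[:3]:print(n,r["score"],r["pixel"])
```

```text
14.9 [ 0.5867 -0.2134  0.1222] [3.141e+00 1.000e-03 1.170e-01] [-6.25 -0.79  5.09] 0.014931537157611783
pad 0.79 [325.4, 222.5]
sample 0.96 [179.8, 223.7]
sample 0.69 [325.4, 225.5]
sample 0.57 [253.6, 220.6]
```

View pics/e.png

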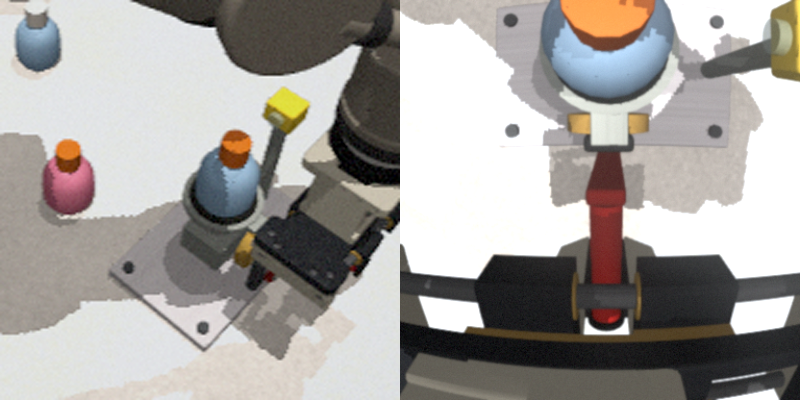

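The side crop shows the sample upright on the raised pad. The wrist crop shows the lever arm and handle in line (column 606) with the pivot and station x = 0 (column 608), so the lever is upright within about 0.02 rad. It's being held with a steady 8 N, so I'm handing in.

Run:
```python
from h import *
o=robot.observe();print(np.round(o["tool_pos"],4),np.round(o["contact_force"],2),o["opening"])
print(robot.hand_in())
```

```text
[ 0.5867 -0.2134  0.1222] [-6.69 -1.21  5.87] 0.014701871822107424
the job is handed in; nothing more can be done
None
```

The orange-capped bottle is standing upright on the lift pad, and the arm is holding the red cam lever upright with the pad raised. I placed and released the bottle while the lift was down, then swung the lever up. I handed in at about 15 s on the robot's clock.

- **Bottle:** The last pictures show it upright on the pad. I aimed for the pad centre and the tool measured within about 1 mm of that at release. The centre itself is known from the cameras to about 2–3 mm.
- **Lever:** The last wrist picture shows the arm, handle and pivot in line. The tool position agrees to about 1.3 mm, or roughly 0.02 rad from straight up. The grip is firm (15 mm opening, 35 N squeeze) and the wrist force was steady at 8–9 N, including the 6–7 N push from the spring.
- **Forces:** The highest wrist reading after any move was about 14.5 N, midway through the lever swing. My path there ran slightly outside the handle's true circle; I corrected it.
- **Not checked:** I did not measure the pad's height directly; I judged it from the lever angle. The white-capped bottles and the bowl were never approached, but I took no final picture of all of them.

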